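# Right the toppled bottle onto its drip mat

### The arm

A 6-joint arm with a two-finger parallel gripper is mounted at the origin on the work surface. World frame = base frame: x ahead of the robot, y to its left, z up, the work surface at z = 0. Lengths are in m, angles in rad, forces in N, time in s.
With the tool pointing down it reaches from about 0.425 to 0.925 m from the base axis. Payload 12.5 kg.
Tool frame: the origin (TCP) lies on the centre line of the jaws, within the pads' length; the fingertips stand 17 mm ahead of it and the grasp point (between the pads) lies 2 mm behind it; y points along the fingers, z is the direction in which the jaws open and shut, and the axes are right-handed (so a half turn about y gives the same grasp; the last joint's range is limited). The gripper opens to 85 mm and grips with 20 to 120 N. Pads are 22 mm wide; open, the fingers measure 114 mm over their backs; the gripper's body (76 mm by 85 mm) begins 54 mm behind the grasp point. The pads swing forward as they close: fully open they stand 13 mm farther back than shut.
Start: joints at [-1.28, 0.491, 1.559, -0, 1.092, -0.106], TCP at [0.242, -0.576, 0.248] pointing down, gripper open.
Joint ranges: [-3.1, 3.1], [-0.84, 2.19], [0.05, 2.79], [-1.13, 4.28], [0.06, 2.93], [-2.69, 2.69]. Speed limits (rad/s): [2.22, 2.22, 2.79, 3.14, 3.14, 3.14].

### API

Orientations are given as a rotation vector (axis times angle).
In Python, from bench import robot gives the robot as it stands.
- The arm moves only by the tool move_arm, never from a script. Its argument "targets" is a list of rows, each an object with "xyz": the shift along the tool's x, y, z in cm, a list of three; "rotation": the turn, a rotation vector about the tool's x, y, z in degrees, a list of three; "fingers": the opening, from 0 (shut) to 1 (fully open). A call has 1 to 10 rows; each row is the pose to reach, as a shift and turn from the pose measured when the call began, along the tool's axes at that moment; what a row does not reach only later rows make up. A row lasts 1/8 s, in which the tool goes at most 62.5 mm and 10.7 degrees, less where a joint would pass 70% of its speed; a pose out of reach is approached as far as the arm can. A call with a gripper value outside its range is refused whole. The fingers move at their own pace and stop on an object; "squeeze" is the grip in N (left out, the last holds). Time passes only in rows, so rows that repeat a pose let the fingers close. It gives the time, the measured TCP pose, the force and the opening at its end, in the units of the state.
- robot.sense(): the state, without advancing time (a new reading comes with each control period).
- robot.read_camera(name): name is "side" or "top"; returns the picture (400x640x3 uint8, red, green, blue); there is no depth.
- robot.camera_params(name): a dict with "fx", "fy", "cx", "cy" (pixels), "xyz" and "rotation" of the camera in the world. Camera axes: x right, y down, z forward; pixel columns grow to the right and rows downward; lengths in m; the calibration is good to about 2 mm. A picture is of the moment at which its call begins. camera_params takes no time and is no camera call.
- robot.job_done(): hands the job in, once; it reports no verdict.
Trained networks look in the newest picture that a camera, given by its name, has taken for a name from the list of things; names that differ only in an ending like _2 or _b are one class to them, and where a whole thing is asked for, a point or a joint stands for the part that bears it (a point fixed in the world has none). Each returns a list of dicts, best first, with "conf" (0 to 1); they miss things now and then, are a little off and sometimes report something else, mostly with a low value. They report only what shows in the picture. A call takes as long as a camera call. They do not tell look-alikes from the thing itself.
- robot.cut_out(camera, thing): "mask" (400x640 bool, what is visible of it) and "location" ([row, column] in pixels, amid what is visible of it).
The state is a dict: "clock": time; "joints": joint angles; "dq": joint speeds; "joint_efforts": joint torques, N m; "position": TCP position; "ee_rot": TCP orientation; "contact_force": force on the tool from outside, world axes, zero at the start; "torque": the same for the moment, N m; "width": opening from 0.0 (shut) to 1.0 (fully open).
Only numpy, scipy, OpenCV 4.12 (cv2) and the standard library are available. Lean on these libraries where they do the work, as an engineer would, in place of code of your own. Each camera call takes 0.05 s, during which the arm holds its last target.

### The job

The square bottle has toppled over on the crimping bench. Stand it upright, cap up, with its whole foot on the round drip mat and let go of it; leave the round bottle standing where it is on the square mat.

Things in the scene. Friction and masses are not known exactly. Their poses are not given: they have to be found in the camera images.
- square_bottle: The toppled bottle: white plastic, black cap; square section 50 x 50 mm, body 96 mm tall, then a round cap 26 mm across; 120 mm tall in all, 0.2 to 0.4 kg. It lies on a flat side (two sides vertical) on the bench, cap towards the robot within about 30 degrees. Origin: centre of its foot, 25 mm above the bench as it lies; z axis from foot to cap, x and y square to its flat sides.
- mat: Round drip mat, black rubber disc, 130 mm in diameter, 4 mm thick, fixed flat on the bench. Origin: centre of its underside, on the bench.
- round_bottle: A second white bottle with a black cap, of round section 58 mm in diameter and 123 mm tall, standing upright on the square black rubber mat (120 x 120 mm, 4 mm thick). Origin: centre of its foot; z axis up to the cap. It is to be left alone.
Things that resemble listed ones, but are neither listed nor needed, are in the scene too. What is shaped like the square_bottle but blue or green is not meant.

How it is judged:
At the end, for the whole second after the job is handed in: The square bottle stands upright, cap up (within 10 degrees), on the round mat, the centre of its foot within 32 mm of the mat's centre, at rest and released; the round bottle still stands upright within 20 mm of where it was (angle between each of square_bottle, round_bottle's own z axis and vertical below 0.17 rad and horizontal distance between square_bottle and mat below 0.032 m and height (world z) of square_bottle between 0.001 and 0.012 m and linear speed of square_bottle below 0.02 m/s and angular speed of square_bottle below 0.2 rad/s and distance of round_bottle from where it was at the start of the episode below 0.02 m); the robot touches nothing.
It fails at once if the round bottle is knocked over or shifted by more than 20 mm (angle between round_bottle's own z axis and vertical above 0.4 rad or distance of round_bottle from where it was at the start of the episode above 0.02 m).
It also fails if it takes over 38 s, if anything falls off the work surface, if the arm or the gripper's body presses on something with over 40 N, if the wrist force passes 120 N, or if a joint passes its speed limit or range.

## Working session

There is one attempt and no reset: what is moved stays moved. The work goes in short steps, Python scripts to look and compute and a tool call to move; the robot and the scene stay as the last step left them, time stands still between calls to the robot, and variables do not carry over. Pictures are saved under pics/ and viewed, and the job is handed in when it is done.

Besides the shell and the picture viewer there is one more tool, called after "Request:" by a JSON object that holds its "fn" and its "kwargs". move_arm: Moves the arm, as the interface text tells. Its arguments: {"type":"object","properties":{"targets":{"type":"array"},"squeeze":{"type":"number"}},"required":["targets"]}

```bash
mkdir -p pics
python3 - <<'E'
from bench import robot
import cv2,numpy as np
for c in ("side","top"):
    im=robot.read_camera(c); cv2.imwrite(f"pics/{c}0.png",im[:,:,::-1]); np.save(f"{c}0.npy",im)
    print(c,robot.camera_params(c))
    for t in ("square_bottle","mat","round_bottle"):
        print(t,[(round(d['conf'],2),d['location'],int(d['mask'].sum())) for d in robot.cut_out(c,t)])
print(robot.sense())
E
```

```text
side {'fx': 418.5156006334908, 'fy': 418.5156006334908, 'cx': 317.57969818917934, 'cy': 200.09654639131642, 'xyz': array([0.35995742, 0.69711593, 0.77657785]), 'rotation': array([-0.30757186,  2.80000282, -1.16380756])}
square_bottle [(0.75, [181.3, 320.9], 914), (0.69, [263.2, 357.8], 1108), (0.57, [218.7, 303.6], 1227)]
mat [(0.55, [327.6, 300.0], 3073)]
round_bottle [(0.67, [129.7, 346.5], 735)]
top {'fx': 482.74400889276006, 'fy': 482.74400889276006, 'cx': 315.8212260923623, 'cy': 195.49468529781387, 'xyz': array([0.38408669, 0.02351106, 1.15874002]), 'rotation': array([-2.19704481,  2.13818286, -0.16850486])}
square_bottle [(0.82, [190.0, 366.1], 1032), (0.61, [183.1, 301.1], 996), (0.6, [252.8, 255.4], 1024)]
mat [(0.93, [208.8, 180.8], 2335)]
round_bottle [(0.57, [207.0, 449.2], 712)]
{'clock': 0.4, 'joints': array([-1.27959314e+00,  4.90985174e-01,  1.55898571e+00,  7.01428500e-06,
        1.09168561e+00, -1.05585378e-01]), 'dq': array([-9.28267128e-05, -1.78996763e-03, -3.90925345e-03,  7.25553577e-04,
       -4.06861642e-04, -2.86998892e-04]), 'joint_efforts': array([-1.39681426e-03, -6.17710447e+01, -2.61590677e+01, -1.37629513e-04,
        1.08314762e-03, -4.49433983e-06]), 'position': array([ 0.24156223, -0.57641207,  0.24824445]), 'ee_rot': array([-0.40279004,  2.00362675, -2.00349566]), 'contact_force': array([-0.36672163, -0.26575044,  0.82485339]), 'torque': array([ 0.0118382 , -0.01569661, -0.01441772]), 'width': 0.9982875634227285}
```

View pics/top0.png

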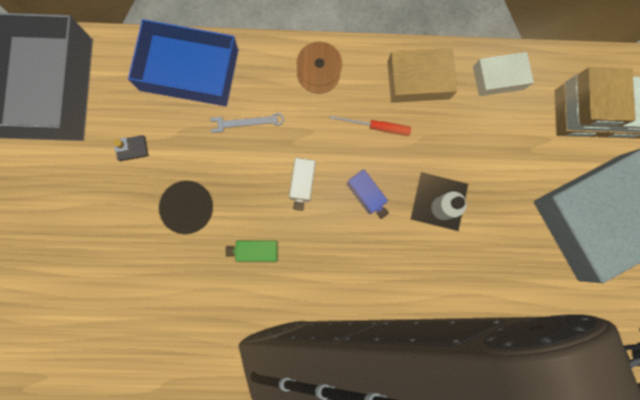

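View pics/side0.png

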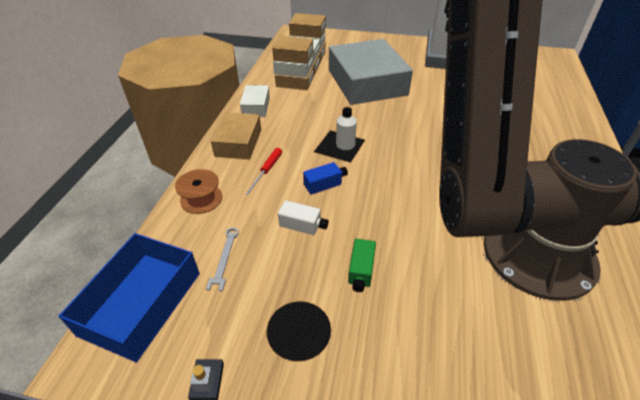

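Run:
```python
import cv2,numpy as np
im=np.load("top0.npy")[140:290,220:420]; cv2.imwrite("pics/topcrop.png",cv2.resize(im[:,:,::-1],None,fx=4,fy=4,interpolation=cv2.INTER_CUBIC))
```

```text
(no output)
```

View pics/topcrop.png

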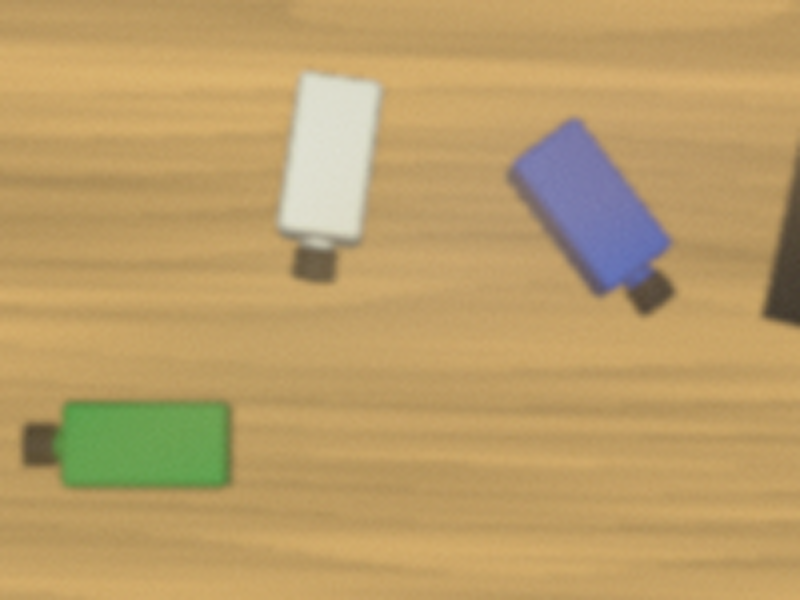

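White bottle (top 183,301; side 219,304) is the target: white body, black cap, lying down. The blue (190,366) and green (253,255) ones are look-alikes, and the upright white one at (207,449) on the square mat is the round bottle. Next I measure poses.

```bash
cat > h.py <<'E'
import numpy as np,cv2
from scipy.spatial.transform import Rotation as R
def ray(cam,px,z):
    """pixels (N,2) as (col,row) -> world xy at height z"""
    px=np.atleast_2d(px).astype(float)
    d=np.c_[(px[:,0]-cam['cx'])/cam['fx'],(px[:,1]-cam['cy'])/cam['fy'],np.ones(len(px))]
    d=R.from_rotvec(cam['rotation']).apply(d); o=cam['xyz']
    return o+d*((z-o[2])/d[:,2])[:,None]
def proj(cam,P):
    p=R.from_rotvec(cam['rotation']).inv().apply(np.atleast_2d(P)-cam['xyz'])
    return np.c_[cam['fx']*p[:,0]/p[:,2]+cam['cx'],cam['fy']*p[:,1]/p[:,2]+cam['cy']]
E
python3 - <<'E'
from bench import robot
from h import *
for c in ("top","side"):
    cam=robot.camera_params(c)
    im=np.load(f"{c}0.npy")
    hsv=cv2.cvtColor(im,cv2.COLOR_RGB2HSV)
    for t in ("square_bottle","mat","round_bottle"):
        for d in robot.cut_out(c,t):
            m=d['mask']; px=np.argwhere(m)[:,::-1]
            sat=np.median(hsv[m][:,1])
            if t=="square_bottle":
                print(c,t,d['location'],"sat",sat, "conf",d['conf'])
                if sat<60:
                    np.save(f"bm_{c}.npy",m)
                    w=m&(hsv[:,:,2]>150)&(hsv[:,:,1]<60)
                    (cc,sz,an)=cv2.minAreaRect(np.argwhere(w)[:,::-1].astype(np.float32))
                    bx=cv2.boxPoints((cc,sz,an)); print(' body box',cc,sz,an); print(ray(cam,bx,.05).round(4)); 
                    k=m&(hsv[:,:,2]<110); print(' cap',ray(cam,np.argwhere(k)[:,::-1].mean(0),.025).round(4),k.sum())
            elif t=="mat":
                (cc,sz,an)=cv2.fitEllipse(max(cv2.findContours(m.astype(np.uint8),0,1)[0],key=len)); print(c,t,cc,sz,ray(cam,cc,.004).round(4))
            else: print(c,t,ray(cam,px.mean(0),.06).round(4))
E
```

```text
top square_bottle [190.0, 366.1] sat 75.0 conf 0.82
top square_bottle [183.1, 301.1] sat 21.0 conf 0.61
 body box (301.8381652832031, 180.05203247070312) (20.9838924407959, 42.880126953125) 8.746162414550781
[[ 0.5157  0.0586  0.05  ]
 [ 0.6158  0.0467  0.05  ]
 [ 0.6098 -0.002   0.05  ]
 [ 0.5097  0.0105  0.05  ]]
 cap [[0.5069 0.0383 0.025 ]] 21
top square_bottle [252.8, 255.4] sat 127.0 conf 0.6
top mat (185.0943145751953, 207.02078247070312) (52.497108459472656, 54.79865264892578) [[0.4964 0.3052 0.004 ]]
top round_bottle [[ 0.5106 -0.3112  0.06  ]]
side square_bottle [181.3, 320.9] sat 212.0 conf 0.75
side square_bottle [263.2, 357.8] sat 178.0 conf 0.69
side square_bottle [218.7, 303.6] sat 14.0 conf 0.57
 body box (299.5882568359375, 211.64707946777344) (41.71612548828125, 16.00735092163086) 14.03624439239502
[[ 6.110e-01  5.230e-02  5.000e-02]
 [ 6.167e-01 -4.000e-04  5.000e-02]
 [ 5.114e-01  1.240e-02  5.000e-02]
 [ 5.095e-01  6.330e-02  5.000e-02]]
 cap [[0.5118 0.0396 0.025 ]] 104
side mat (298.30828857421875, 331.3654479980469) (59.34532928466797, 64.07493591308594) [[0.4942 0.3099 0.004 ]]
side round_bottle [[ 0.5092 -0.3056  0.06  ]]
```

```bash
cat >> h.py <<'E'
def frame(app,jaw):
    y=np.array(app,float);y/=np.linalg.norm(y); z=np.array(jaw,float); z-=y*(z@y); z/=np.linalg.norm(z)
    return R.from_matrix(np.c_[np.cross(y,z),y,z])
def rows(s,wps):
    """print shift cm / rotvec deg in tool frame at start for world waypoints (grasp point p, Rotation); also steps needed"""
    R0=R.from_rotvec(s['ee_rot']); p0=np.array(s['position']); pp,pr=p0,R0
    for g,r in wps:
        p=np.array(g)+r.apply([0,.002,0])
        n=max(np.linalg.norm(p-pp)/.0625,np.degrees((pr.inv()*r).magnitude())/10.7)
        print((R0.inv().apply(p-p0)*100).round(2).tolist(),(R0.inv()*r).as_rotvec(degrees=True).round(1).tolist(),'n=%.1f'%n)
        pp,pr=p,r
dc=np.array([-.9926,.121,0]); foot=np.array([.6106,.0237,0]); mat=np.array([.495,.3075,0])
E
python3 - <<'E'
from bench import robot
from h import *
s=robot.sense(); print(R.from_rotvec(s['ee_rot']).as_matrix().round(3), s['joints'].round(3))
a=np.radians(30)
app=-dc*np.sin(a)+[0,0,-np.cos(a)]
for sg in (1,-1):
    Rg=frame(app,sg*np.array([.121,.9926,0]))
    print(Rg.as_matrix().round(3))
    g=foot+.060*dc+[0,0,.029]
    rows(s,[(g-.1*app,Rg),(g,Rg)])
E
```

```text
[[-0.922  0.     0.386]
 [-0.386 -0.    -0.922]
 [-0.    -1.     0.   ]] [-1.28   0.491  1.559  0.     1.092 -0.106]
[[ 0.86   0.496  0.121]
 [-0.105 -0.061  0.993]
 [ 0.5   -0.866  0.   ]]
[-47.76, 13.44, -46.49] [39.1, -145.8, -10.3] n=14.1
[-52.1, 22.1, -44.01] [39.1, -145.8, -10.3] n=1.6
[[-0.86   0.496 -0.121]
 [ 0.105 -0.061 -0.993]
 [-0.5   -0.866 -0.   ]]
[-47.76, 13.44, -46.49] [7.8, 29.0, 29.3] n=10.9
[-52.1, 22.1, -44.01] [7.8, 29.0, 29.3] n=1.6
```

```bash
cat >> h.py <<'E'
q0=[-1.27959,.490985,1.558986,0,1.091686,-.105585]; Rt0=R.from_rotvec([-0.40279004,2.00362675,-2.00349566])
def ori(q): return R.from_euler('ZYYZYZ'[:3] and 'Z',q[0])*R.from_euler('Y',q[1]+q[2])*R.from_euler('ZYZ',[q[3],q[4],q[5]])
T=ori(q0).inv()*Rt0
def wrist(q1,pitch,Rd):
    m=(R.from_euler('Z',q1)*R.from_euler('Y',pitch)).inv()*Rd*T.inv()
    return m.as_euler('ZYZ')
E
python3 - <<'E'
from h import *
print(T.as_matrix().round(3))
a=np.radians(30)
app=-dc*np.sin(a)+[0,0,-np.cos(a)]
for sg in (1,-1):
    Rg=frame(app,sg*np.array([.121,.9926,0]))
    print(sg,'grasp',[wrist(-.05,np.radians(p),Rg).round(2) for p in (90,115)])
    for yaw in (-30,-51,-80,-110,-140):
        tip=R.from_rotvec(np.radians(90)*np.cross(dc,[0,0,1]))
        Rf=R.from_euler('Z',yaw,degrees=True)*tip*Rg
        f=Rf.as_matrix()[:,1]
        w=mat+[0,0,.064]-.25*f
        print(yaw,f.round(2),w.round(2),[wrist(np.arctan2(w[1],w[0])-.1,np.radians(p),Rf).round(2) for p in (100,125)])
E
```

```text
[[ 0. -0. -1.]
 [-1.  0. -0.]
 [ 0.  1. -0.]]
1 grasp [array([-0.04,  1.05, -1.49]), array([-0.06,  0.61, -1.46])]
-30 [-0.69  0.52 -0.5 ] [0.67 0.18 0.19] [array([ 0.81,  2.1 , -0.61]), array([ 0.69,  1.78, -0.92])]
-51 [-0.46  0.73 -0.5 ] [0.61 0.12 0.19] [array([ 0.95,  1.87, -0.4 ]), array([ 0.89,  1.6 , -0.75])]
-80 [-0.05  0.86 -0.5 ] [0.51 0.09 0.19] [array([ 1.06,  1.46, -0.14]), array([ 1.14,  1.26, -0.54])]
-110 [ 0.39  0.77 -0.5 ] [0.4  0.11 0.19] [array([1.04, 0.92, 0.19]), array([ 1.41,  0.77, -0.36])]
-140 [ 0.73  0.47 -0.5 ] [0.31 0.19 0.19] [array([0.32, 0.37, 1.2 ]), array([ 2.19,  0.14, -0.69])]
-1 grasp [array([-0.04,  1.05,  1.65]), array([-0.06,  0.61,  1.68])]
-30 [-0.69  0.52 -0.5 ] [0.67 0.18 0.19] [array([0.81, 2.1 , 2.54]), array([0.69, 1.78, 2.22])]
-51 [-0.46  0.73 -0.5 ] [0.61 0.12 0.19] [array([0.95, 1.87, 2.75]), array([0.89, 1.6 , 2.4 ])]
-80 [-0.05  0.86 -0.5 ] [0.51 0.09 0.19] [array([1.06, 1.46, 3.  ]), array([1.14, 1.26, 2.61])]
-110 [ 0.39  0.77 -0.5 ] [0.4  0.11 0.19] [array([ 1.04,  0.92, -2.95]), array([1.41, 0.77, 2.78])]
-140 [ 0.73  0.47 -0.5 ] [0.31 0.19 0.19] [array([ 0.32,  0.37, -1.94]), array([2.19, 0.14, 2.45])]
```

Request:
{"fn": "move_arm", "kwargs": {"targets": [{"xyz":[-4,0,-4],"rotation":[0,-10,0],"fingers":1},{"xyz":[-8,0,-8],"rotation":[0,-20,0],"fingers":1},{"xyz":[-12,0,-12],"rotation":[0,-30,0],"fingers":1},{"xyz":[-16,0,-16],"rotation":[0,-40,0],"fingers":1},{"xyz":[-20,0,-20],"rotation":[0,-50,0],"fingers":1},{"xyz":[-24,0,-24],"rotation":[0,-60,0],"fingers":1},{"xyz":[-28,0,-28],"rotation":[0,-70,0],"fingers":1},{"xyz":[-32,0,-32],"rotation":[0,-80,0],"fingers":1},{"xyz":[-36,0,-36],"rotation":[0,-90,0],"fingers":1},{"xyz":[-40,0,-40],"rotation":[0,-100,0],"fingers":1}]}}

```text
clock: 1.95
position: [0.4565, -0.0512, 0.2486]
ee_rot: [-1.428, 0.774, -0.775]
contact_force: [2.0, -0.2, 0.5]
width: 1.002
```

```bash
cat >> h.py <<'E'
A=np.radians(30)
APP=-dc*np.sin(A)+[0,0,-np.cos(A)]
Rg=frame(APP,[.121,.9926,0]); G=foot+.060*dc+[0,0,.029]
E
python3 - <<'E'
from bench import robot
from h import *
s=robot.sense(); print(s['clock'],s['joints'].round(3),s['position'].round(4))
print((ori(s['joints'])*T).as_matrix().round(3)-R.from_rotvec(s['ee_rot']).as_matrix().round(3))
rows(s,[(G-.1*APP,Rg),(G,Rg)])
E
```

```text
1.95 [-0.256  0.255  1.948 -0.     0.938 -0.832] [ 0.4565 -0.0512  0.2486]
[[0. 0. 0.]
 [0. 0. 0.]
 [0. 0. 0.]]
[-4.88, 13.47, 8.65] [13.1, -48.8, -28.0] n=5.4
[-1.67, 22.14, 12.47] [13.1, -48.8, -28.0] n=1.6
```

Request:
{"fn": "move_arm", "kwargs": {"targets": [{"xyz":[-0.8,2,1.4],"rotation":[2.2,-8.1,-4.7],"fingers":1},{"xyz":[-1.6,4.5,2.9],"rotation":[4.4,-16.3,-9.3],"fingers":1},{"xyz":[-2.4,6.7,4.3],"rotation":[6.6,-24.4,-14],"fingers":1},{"xyz":[-3.3,9,5.8],"rotation":[8.7,-32.5,-18.7],"fingers":1},{"xyz":[-4.1,11.2,7.2],"rotation":[10.9,-40.7,-23.3],"fingers":1},{"xyz":[-4.9,13.5,8.6],"rotation":[13.1,-48.8,-28],"fingers":1},{"xyz":[-4.9,13.5,8.6],"rotation":[13.1,-48.8,-28],"fingers":1}]}}

```text
clock: 2.82
position: [0.513, 0.0382, 0.1408]
ee_rot: [-1.578, -0.264, -0.49]
contact_force: [1.0, -0.3, -0.2]
width: 1.0
```

Run:
```python
from bench import robot
from h import *
s=robot.sense(); print(s['clock'],s['joints'].round(3),s['position'].round(4))
print(np.abs((ori(s['joints'])*T).as_matrix()-R.from_rotvec(s['ee_rot']).as_matrix()).max())
rows(s,[(G-.1*APP,Rg),(G,Rg),(G+[0,0,.2],Rg)])
im=robot.read_camera("side")[:,:,::-1]; cv2.imwrite("pics/side1.png",cv2.resize(im[80:330,200:500],None,fx=2.5,fy=2.4))
```

```text
2.825 [-0.024  0.422  2.21  -1.089  0.073 -0.376] [0.513  0.0382 0.1408]
6.397120828088854e-06
[-2.16, 1.92, -0.26] [1.2, -1.1, -2.5] n=0.5
[-1.72, 11.91, -0.06] [1.2, -1.1, -2.5] n=1.6
[7.51, -5.84, -0.22] [1.2, -1.1, -2.5] n=3.2
```

View pics/side1.png

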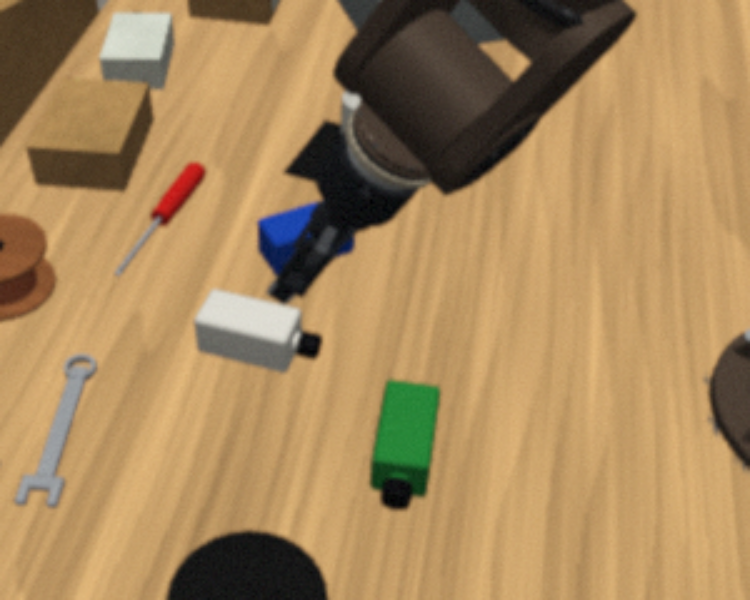

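```bash
cat > k.py <<'E'
from h import *
from scipy.optimize import least_squares
D=[(q0,[0.24156223,-0.57641207,0.24824445]),([-0.256,0.255,1.948,0,0.938,-0.832],[0.4565,-0.0512,0.2486]),([-0.024,0.422,2.21,-1.089,0.073,-0.376],[.513,.0382,.1408])]
def cols(q):
    z=np.array([0,0,1.]); r1=R.from_euler('Z',q[0]); r2=r1*R.from_euler('Y',q[1]); r3=r1*R.from_euler('Y',q[1]+q[2])
    return np.c_[z,r1.apply([0,1,0]),r2.apply(z),r3.apply(z),ori(q).apply(z)]
Am=np.vstack([cols(q) for q,_ in D]); b=np.hstack([p for _,p in D])
K,res,rk,sv=np.linalg.lstsq(Am,b,rcond=None)
def fk(q): return cols(q)@K, ori(q)*T
lo=np.array([-3.1,-.84,.05,-1.13,.06,-2.69])+.01; hi=np.array([3.1,2.19,2.79,4.28,2.93,2.69])-.01
def ik(p,Rd,x0=None):
    best=None
    def e(q):
        P,Q=fk(q); return np.r_[(P-p)*5,(Rd.inv()*Q).as_rotvec()]
    rng=np.random.default_rng(0)
    for x in ([x0] if x0 is not None else [np.r_[np.arctan2(p[1],p[0]),.4,1.9,w,1,v] for w in (0,1,2.5) for v in (-1.5,0,1.5)]):
        r=least_squares(e,np.clip(x,lo+1e-3,hi-1e-3),bounds=(lo,hi))
        if best is None or r.cost<best.cost: best=r
    return best.x,best.cost
E
python3 - <<'E'
from k import *
print('K',K.round(4),'resid',(Am@K-b).round(4),sv.round(3))
for a in (0,10,15,20,25,30):
  A=np.radians(a); APP=-dc*np.sin(A)+[0,0,-np.cos(A)]; Rg=frame(APP,[.121,.9926,0])
  for sh in (.025,.03,):
    G=foot+.060*dc+[0,0,sh]; q,c=ik(G+.002*APP,Rg); print(a,sh,'grasp',q.round(2),'%.1e'%c)
  tip=R.from_rotvec(np.radians(90)*np.cross(dc,[0,0,1]))
  for yaw in (-30,-55,-80,-110):
    Rf=R.from_euler('Z',yaw,degrees=True)*tip*Rg
    q,c=ik(mat+[0,0,.064]+Rf.apply([0,.002,0]),Rf); print('   ',yaw,q.round(2),'%.1e'%c)
E
```

```text
K [0.0379 0.0645 0.6253 0.3664 0.1724] resid [-0.0017  0.0011 -0.0002 -0.0015 -0.0012  0.0055  0.0018  0.0029 -0.0052] [3.108 1.732 1.455 0.468 0.087]
0 0.025 grasp [-0.06  0.67  2.02 -0.    0.44 -1.51] 4.1e-31
0 0.03 grasp [-0.06  0.67  2.02 -0.    0.46 -1.51] 4.8e-31
    -30 [ 0.22  0.96  1.76  0.91  1.84 -1.24] 2.9e-31
    -55 [ 0.16  0.92  1.96  1.25  1.66 -1.32] 1.0e-29
    -80 [ 0.14  0.89  2.16  1.66  1.56 -1.49] 2.4e-31
    -110 [ 0.21  0.9   2.37  2.25  1.65 -1.67] 5.5e-28
10 0.025 grasp [-0.06  0.66  2.1  -0.05  0.21 -1.46] 3.6e-31
10 0.03 grasp [-0.06  0.65  2.1  -0.05  0.22 -1.46] 3.4e-32
    -30 [ 0.22  0.91  1.76  0.86  1.7  -1.22] 2.5e-31
    -55 [ 0.16  0.87  1.95  1.21  1.5  -1.27] 4.5e-31
    -80 [ 0.15  0.84  2.16  1.64  1.38 -1.42] 4.9e-31
    -110 [ 0.22  0.83  2.36  2.26  1.43 -1.61] 1.6e-31
15 0.025 grasp [-0.06  0.65  2.14 -0.2   0.09 -1.31] 7.0e-19
15 0.03 grasp [-0.06  0.64  2.14 -0.17  0.1  -1.34] 1.0e-29
    -30 [ 0.22  0.89  1.77  0.83  1.63 -1.2 ] 1.0e-30
    -55 [ 0.17  0.84  1.95  1.18  1.43 -1.24] 3.4e-31
    -80 [ 0.15  0.81  2.15  1.62  1.3  -1.38] 
[... 376 characters left out ...]
.26  1.2  -1.54] 8.7e-31
25 0.025 grasp [-0.05  0.66  2.22  3.31  0.17  1.47] 1.5e-30
25 0.03 grasp [-0.05  0.65  2.22  3.32  0.16  1.45] 7.2e-31
    -30 [ 0.24  0.84  1.77  0.78  1.49 -1.17] 1.9e-31
    -55 [ 0.18  0.8   1.95  1.12  1.28 -1.18] 7.1e-31
    -80 [ 0.17  0.76  2.13  1.57  1.12 -1.29] 2.8e-27
    -110 [ 0.24  0.74  2.31  2.25  1.08 -1.49] 2.4e-31
30 0.025 grasp [-0.05  0.66  2.26  3.26  0.31  1.52] 3.2e-30
30 0.03 grasp [-0.05  0.65  2.26  3.26  0.29  1.51] 1.8e-28
    -30 [ 0.24  0.82  1.78  0.75  1.42 -1.15] 6.0e-31
    -55 [ 0.2   0.78  1.94  1.09  1.21 -1.14] 2.8e-31
    -80 [ 0.19  0.74  2.12  1.53  1.03 -1.24] 3.2e-31
    -110 [ 0.25  0.71  2.29  2.22  0.96 -1.44] 2.1e-31
```

```bash
cat >> k.py <<'E'
A=np.radians(10); S=.066
APP=-dc*np.sin(A)+[0,0,-np.cos(A)]
Rg=frame(APP,[.121,.9926,0]); G=foot+S*dc+[0,0,.027]
E
python3 - <<'E'
from bench import robot
from k import *
s=robot.sense()
# path check
x=None
def go(p,r,x,n=''):
    x,c=ik(p+r.apply([0,.002,0]),r,x); print(n,x.round(2),'%.0e'%c); return x
x=go(G,Rg,np.array([-.06,.65,2.1,-.05,.2,-1.46]),'g')
L=G+[0,0,.2]
for h in (.05,.1,.15,.2): x=go(G+[0,0,h],Rg,x,h)
from scipy.spatial.transform import Slerp
tip=R.from_rotvec(np.radians(90)*np.cross(dc,[0,0,1]))
Rf=R.from_euler('Z',-55,degrees=True)*tip*Rg
F=mat+[0,0,S+.004+.1]
print('total',np.degrees((Rg.inv()*Rf).magnitude()), (Rg.inv()*Rf).as_rotvec(degrees=True))
sl=Slerp([0,1],R.concatenate([Rg,Rf]))
for t in np.linspace(.1,1,10): x=go(L+(F-L)*t,sl(t),x,'%.1f'%t)
x=go(F-[0,0,.1],Rf,x)
print('--pre');rows(s,[(G-.1*APP,Rg),(G,Rg)])
E
```

```text
g [-0.06  0.65  2.12 -0.06  0.2  -1.45] 2e-21
0.05 [-0.06  0.57  2.07 -0.03  0.33 -1.47] 3e-26
0.1 [-0.06  0.49  2.01 -0.03  0.46 -1.48] 2e-29
0.15 [-0.06  0.42  1.95 -0.02  0.6  -1.49] 1e-29
0.2 [-0.06  0.37  1.87 -0.02  0.73 -1.49] 2e-30
total 102.30685999172634 [34.78884516 49.68700626 82.38708189]
0.1 [-0.03  0.4   1.83  0.08  0.88 -1.45] 4e-31
0.2 [-0.01  0.43  1.8   0.18  1.01 -1.4 ] 2e-31
0.3 [ 0.01  0.46  1.78  0.29  1.12 -1.35] 5e-18
0.4 [ 0.03  0.49  1.77  0.4   1.22 -1.3 ] 6e-19
0.5 [ 0.05  0.53  1.77  0.52  1.3  -1.25] 4e-19
0.6 [ 0.06  0.56  1.78  0.64  1.37 -1.2 ] 4e-18
0.7 [ 0.08  0.6   1.8   0.77  1.43 -1.16] 1e-17
0.8 [ 0.1   0.63  1.83  0.91  1.48 -1.12] 2e-31
0.9 [ 0.13  0.67  1.86  1.05  1.53 -1.09] 9e-31
1.0 [ 0.16  0.7   1.9   1.2   1.58 -1.07] 3e-31
 [ 0.16  0.86  1.95  1.21  1.51 -1.26] 8e-25
--pre
[0.54, 2.25, -0.37] [0.9, -0.6, 17.6] n=1.6
[-2.48, 11.78, -0.23] [0.9, -0.6, 17.6] n=1.6
```

Smooth path in the fitted model. I'll re-tilt to 10° at the pregrasp.

Request:
{"fn": "move_arm", "kwargs": {"targets": [{"xyz":[0.5,0,-0.4],"rotation":[0.5,-0.3,6],"fingers":1},{"xyz":[0.5,0,-0.4],"rotation":[0.9,-0.6,12],"fingers":1},{"xyz":[0.5,1,-0.4],"rotation":[0.9,-0.6,17.6],"fingers":1},{"xyz":[0.5,2.2,-0.4],"rotation":[0.9,-0.6,17.6],"fingers":1},{"xyz":[0.5,2.2,-0.4],"rotation":[0.9,-0.6,17.6],"fingers":1},{"xyz":[0.5,2.2,-0.4],"rotation":[0.9,-0.6,17.6],"fingers":1}]}}

```text
clock: 3.62
position: [0.5269, 0.0332, 0.1238]
ee_rot: [-1.576, -0.041, -0.234]
contact_force: [-0.1, 0.1, -0.9]
width: 1.002
```

Run:
```python
from bench import robot
from k import *
s=robot.sense(); print(s['clock'],s['joints'].round(3),s['position'].round(4))
rows(s,[(G-.1*APP,Rg),(G,Rg)])
for c in("side","top"):
    im=robot.read_camera(c)[:,:,::-1]; cv2.imwrite(f"pics/{c}2.png",cv2.resize(im[100:300,200:440],None,fx=3,fy=3))
```

```text
3.625 [-0.057  0.487  2.022 -0.028  0.458 -1.48 ] [0.5269 0.0332 0.1238]
[0.12, 0.05, 0.07] [0.1, -0.1, 0.0] n=0.0
[0.11, 10.05, 0.08] [0.1, -0.1, 0.0] n=1.6
```

View pics/side2.png

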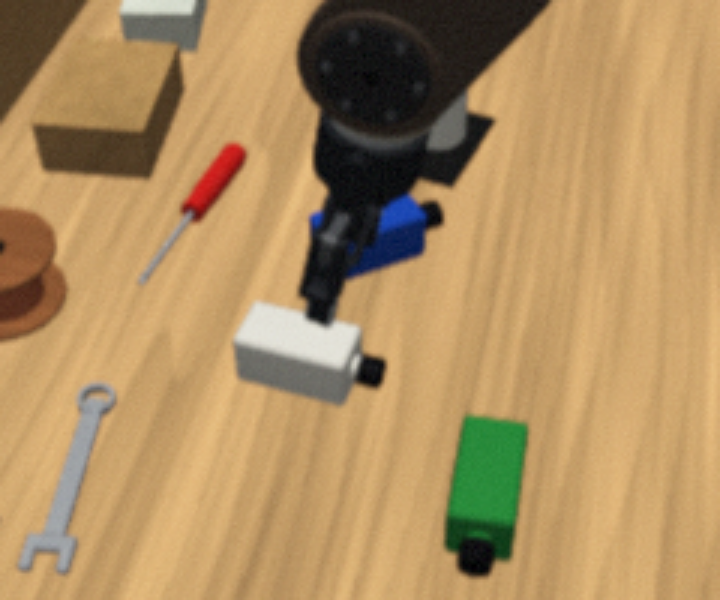

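Request:
{"fn": "move_arm", "kwargs": {"targets": [{"xyz":[0.1,4,0.1],"rotation":[0,0,0],"fingers":1},{"xyz":[0.1,7,0.1],"rotation":[0,0,0],"fingers":1},{"xyz":[0.1,9,0.1],"rotation":[0,0,0],"fingers":1},{"xyz":[0.1,10,0.1],"rotation":[0,0,0],"fingers":1},{"xyz":[0.1,10,0.1],"rotation":[0,0,0],"fingers":1},{"xyz":[0.1,10,0.1],"rotation":[0,0,0],"fingers":1}], "squeeze": 60}}

```text
clock: 4.47
position: [0.5453, 0.0321, 0.0265]
ee_rot: [-1.576, -0.043, -0.234]
contact_force: [0.3, -0.7, 0.3]
width: 0.999
```

Request:
{"fn": "move_arm", "kwargs": {"targets": [{"xyz":[0,0,0],"rotation":[0,0,0],"fingers":0.4},{"xyz":[0,0,0],"rotation":[0,0,0],"fingers":0.4},{"xyz":[0,0,0],"rotation":[0,0,0],"fingers":0.4},{"xyz":[0,0,0],"rotation":[0,0,0],"fingers":0.4},{"xyz":[0,0,0],"rotation":[0,0,0],"fingers":0.2},{"xyz":[0,0,0],"rotation":[0,0,0],"fingers":0.2}], "squeeze": 60}}

```text
clock: 5.22
position: [0.5454, 0.0321, 0.0273]
ee_rot: [-1.576, -0.044, -0.235]
contact_force: [-3.0, 0.1, 8.4]
width: 0.579
```

Request:
{"fn": "move_arm", "kwargs": {"targets": [{"xyz":[0.2,-1,0],"rotation":[0,0,0],"fingers":0.2},{"xyz":[0.5,-3,0],"rotation":[0,0,0],"fingers":0.2},{"xyz":[1.2,-6.9,0],"rotation":[0,0,0],"fingers":0.2},{"xyz":[2.1,-11.8,0],"rotation":[0,0,0],"fingers":0.2},{"xyz":[2.8,-15.8,0],"rotation":[0,0,0],"fingers":0.2},{"xyz":[3.5,-19.7,0],"rotation":[0,0,0],"fingers":0.2},{"xyz":[3.5,-19.7,0],"rotation":[0,0,0],"fingers":0.2}]}}

```text
clock: 6.1
position: [0.5457, 0.0324, 0.2304]
ee_rot: [-1.575, -0.048, -0.238]
contact_force: [-0.7, 0.3, -4.1]
width: 0.577
```

Run:
```python
from bench import robot
from k import *
s=robot.sense(); print(s['clock'],s['joints'].round(3),s['position'].round(4),s['width'],s['contact_force'])
from scipy.spatial.transform import Slerp
tip=R.from_rotvec(np.radians(90)*np.cross(dc,[0,0,1]))
Rf=R.from_euler('Z',-55,degrees=True)*tip*Rg
F=mat+[0,0,S+.004+.1]
L=s['position']; R0=R.from_rotvec(s['ee_rot']); L=L-R0.apply([0,.002,0])
sl=Slerp([0,1],R.concatenate([R0,Rf]))
rows(s,[(L+(F-L)*t,sl(t)) for t in np.linspace(.1,1,10)])
for c in("side","top"):
    im=robot.read_camera(c)[:,:,::-1]; cv2.imwrite(f"pics/{c}3.png",im)
```

```text
6.1 [-0.056  0.347  1.876 -0.018  0.736 -1.493] [0.5457 0.0324 0.2304] 0.577469729216053 [-0.68271168  0.31527314 -4.10251412]
[-0.96, 0.46, 2.68] [3.5, 5.0, 8.3] n=1.0
[-1.92, 0.91, 5.37] [6.9, 10.0, 16.6] n=1.0
[-2.88, 1.36, 8.05] [10.4, 15.0, 24.8] n=1.0
[-3.83, 1.81, 10.74] [13.9, 19.9, 33.1] n=1.0
[-4.78, 2.25, 13.43] [17.3, 24.9, 41.4] n=1.0
[-5.72, 2.69, 16.12] [20.8, 29.9, 49.7] n=1.0
[-6.66, 3.12, 18.81] [24.2, 34.9, 58.0] n=1.0
[-7.59, 3.55, 21.49] [27.7, 39.9, 66.2] n=1.0
[-8.52, 3.99, 24.18] [31.2, 44.9, 74.5] n=1.0
[-9.45, 4.42, 26.86] [34.6, 49.8, 82.8] n=1.0
```

View pics/side3.png

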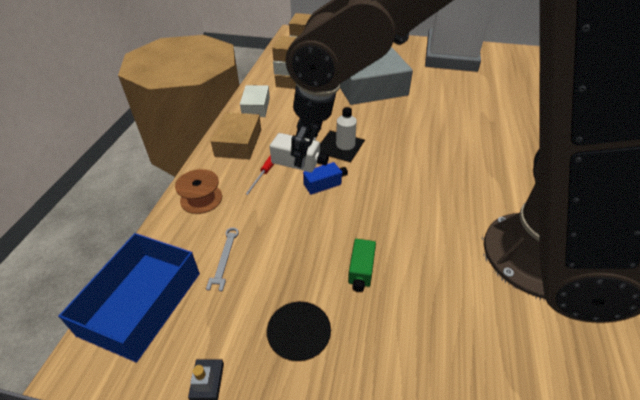

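Request:
{"fn": "move_arm", "kwargs": {"targets": [{"xyz":[-0.5,0.2,1.3],"rotation":[1.7,2.5,4.1],"fingers":0.2},{"xyz":[-1,0.5,2.7],"rotation":[3.5,5,8.3],"fingers":0.2},{"xyz":[-1.4,0.7,4],"rotation":[5.2,7.5,12.4],"fingers":0.2},{"xyz":[-1.9,0.9,5.4],"rotation":[6.9,10,16.6],"fingers":0.2},{"xyz":[-2.4,1.1,6.7],"rotation":[8.7,12.5,20.7],"fingers":0.2},{"xyz":[-2.9,1.4,8],"rotation":[10.4,15,24.8],"fingers":0.2},{"xyz":[-3.4,1.6,9.4],"rotation":[12.1,17.4,29],"fingers":0.2},{"xyz":[-3.8,1.8,10.7],"rotation":[13.9,19.9,33.1],"fingers":0.2},{"xyz":[-4.3,2,12.1],"rotation":[15.6,22.4,37.3],"fingers":0.2},{"xyz":[-4.8,2.2,13.4],"rotation":[17.3,24.9,41.4],"fingers":0.2}]}}

```text
clock: 7.45
position: [0.5172, 0.171, 0.1949]
ee_rot: [-1.125, 0.787, 0.01]
contact_force: [-0.3, 0.6, -2.8]
width: 0.576
```

Run:
```python
from bench import robot
from k import *
s=robot.sense(); print(s['clock'],s['joints'].round(3),s['position'].round(4),s['width'],s['contact_force'])
from scipy.spatial.transform import Slerp
tip=R.from_rotvec(np.radians(90)*np.cross(dc,[0,0,1]))
Rf=R.from_euler('Z',-55,degrees=True)*tip*Rg
F=mat+[0,0,S+.004+.1]
L=s['position']; R0=R.from_rotvec(s['ee_rot']); L=L-R0.apply([0,.002,0])
sl=Slerp([0,1],R.concatenate([R0,Rf]))
rows(s,[(L+(F-L)*t,sl(t)) for t in np.linspace(1/8,1,8)])
```

```text
7.45 [-0.008  0.586  1.694  0.489  1.343 -1.267] [0.5172 0.171  0.1949] 0.5763980580702389 [-0.27702444  0.62884654 -2.81015079]
[-0.68, 1.17, 1.17] [2.2, 3.1, 5.1] n=0.6
[-1.36, 2.33, 2.34] [4.4, 6.1, 10.2] n=0.6
[-2.03, 3.49, 3.51] [6.5, 9.2, 15.4] n=0.6
[-2.71, 4.65, 4.68] [8.7, 12.2, 20.5] n=0.6
[-3.38, 5.81, 5.85] [10.9, 15.3, 25.6] n=0.6
[-4.06, 6.97, 7.03] [13.1, 18.4, 30.7] n=0.6
[-4.73, 8.12, 8.2] [15.3, 21.4, 35.9] n=0.6
[-5.4, 9.28, 9.37] [17.4, 24.5, 41.0] n=0.6
```

Request:
{"fn": "move_arm", "kwargs": {"targets": [{"xyz":[-0.7,1.2,1.2],"rotation":[2.2,3.1,5.1],"fingers":0.2},{"xyz":[-1.4,2.3,2.3],"rotation":[4.4,6.1,10.2],"fingers":0.2},{"xyz":[-2,3.5,3.5],"rotation":[6.5,9.2,15.4],"fingers":0.2},{"xyz":[-2.7,4.7,4.7],"rotation":[8.7,12.2,20.5],"fingers":0.2},{"xyz":[-3.4,5.8,5.9],"rotation":[10.9,15.3,25.6],"fingers":0.2},{"xyz":[-4.1,7,7],"rotation":[13.1,18.4,30.7],"fingers":0.2},{"xyz":[-4.7,8.1,8.2],"rotation":[15.3,21.4,35.9],"fingers":0.2},{"xyz":[-5.4,9.3,9.4],"rotation":[17.4,24.5,41],"fingers":0.2},{"xyz":[-5.4,9.3,9.4],"rotation":[17.4,24.5,41],"fingers":0.2},{"xyz":[-5.4,9.3,9.4],"rotation":[17.4,24.5,41],"fingers":0.2}]}}

```text
clock: 8.7
position: [0.4942, 0.3092, 0.1689]
ee_rot: [-0.516, 1.49, 0.246]
contact_force: [0.0, -0.3, -3.5]
width: 0.577
```

```bash
cat >> k.py <<'E'
tip=R.from_rotvec(np.radians(90)*np.cross(dc,[0,0,1]))
Rf=R.from_euler('Z',-55,degrees=True)*tip*Rg
F=mat+[0,0,S+.004]
E
python3 - <<'E'
from bench import robot
from k import *
s=robot.sense(); print(s['clock'],s['joints'].round(3),s['position'].round(4),s['width'],s['contact_force'])
rows(s,[(F+[0,0,.1],Rf),(F+[0,0,.03],Rf),(F+[0,0,.0],Rf)])
for c in("side","top"):
    im=robot.read_camera(c)[:,:,::-1]; cv2.imwrite(f"pics/{c}4.png",im)
E
```

```text
8.7 [ 0.06   0.844  1.766  1.111  1.628 -1.09 ] [0.4942 0.3092 0.1689] 0.5768388041268748 [ 0.00899851 -0.34329853 -3.54761309]
[-0.07, -0.0, -0.01] [0.1, -0.0, 0.1] n=0.0
[6.82, 1.23, -0.01] [0.1, -0.0, 0.1] n=1.1
[9.77, 1.75, -0.0] [0.1, -0.0, 0.1] n=0.5
```

View pics/side4.png

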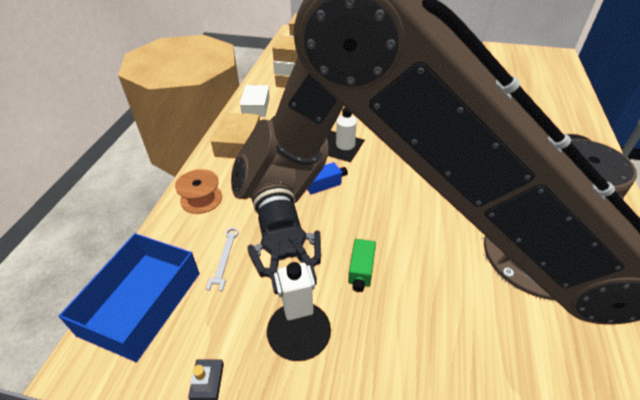

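View pics/top4.png

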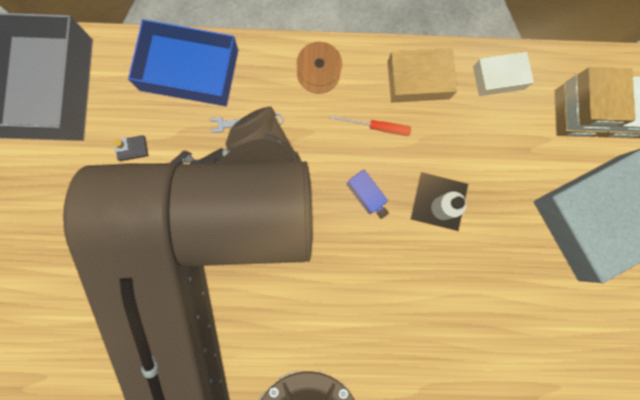

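Run:
```python
from bench import robot
from k import *
s=robot.sense(); q=s['joints']; cam=robot.camera_params("side"); 
ax=(R.from_euler('Z',q[0])*R.from_euler('Y',q[1]+q[2])*R.from_euler('Z',q[3])).apply([0,1,0]); app=R.from_rotvec(s['ee_rot']).apply([0,1,0])
print('axis',ax.round(2),'app',app.round(2))
for d in (.17,.2,.25,.3):
    W=s['position']-d*app; print(d,W.round(3),proj(cam,W).round(0),[ (h,proj(cam,W+h*ax).round(0).tolist()) for h in (-.1,.1)])
im=cv2.imread("pics/side4.png"); cv2.imwrite("pics/s4c.png",cv2.resize(im[60:340,180:400],None,fx=2.6,fy=2.1*1.0))
```

```text
axis [0.74 0.49 0.46] app [-0.46  0.87 -0.18]
0.17 [0.573 0.161 0.2  ] [[274. 205.]] [(-0.1, [[317.0, 209.0]]), (0.1, [[225.0, 200.0]])]
0.2 [0.587 0.135 0.205] [[271. 192.]] [(-0.1, [[314.0, 198.0]]), (0.1, [[222.0, 187.0]])]
0.25 [0.61  0.092 0.214] [[266. 173.]] [(-0.1, [[308.0, 179.0]]), (0.1, [[219.0, 166.0]])]
0.3 [0.633 0.049 0.222] [[261. 155.]] [(-0.1, [[302.0, 162.0]]), (0.1, [[216.0, 148.0]])]
```

View pics/s4c.png

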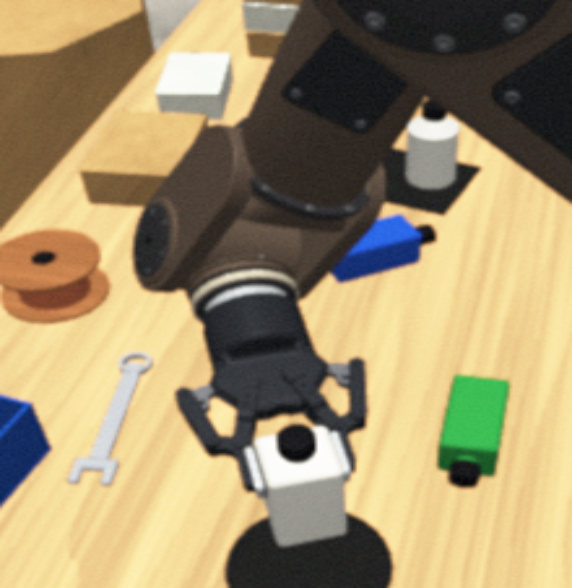

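Request:
{"fn": "move_arm", "kwargs": {"targets": [{"xyz":[1.5,0.3,0],"rotation":[0,0,0],"fingers":0.2},{"xyz":[3,0.5,0],"rotation":[0,0,0],"fingers":0.2},{"xyz":[4.5,0.8,0],"rotation":[0,0,0],"fingers":0.2},{"xyz":[6,1.1,0],"rotation":[0,0,0],"fingers":0.2},{"xyz":[7.2,1.3,0],"rotation":[0,0,0],"fingers":0.2},{"xyz":[7.2,1.3,0],"rotation":[0,0,0],"fingers":0.2},{"xyz":[7.2,1.3,0],"rotation":[0,0,0],"fingers":0.2}]}}

```text
clock: 9.68
position: [0.4945, 0.3093, 0.0968]
ee_rot: [-0.515, 1.489, 0.246]
contact_force: [0.4, -0.7, -2.3]
width: 0.583
```

Run:
```python
from bench import robot
from k import *
s=robot.sense(); print(s['clock'],s['joints'].round(3),s['position'].round(4),s['width'],s['contact_force'])
rows(s,[(F+[0,0,.005],Rf),(F+[0,0,.0],Rf)])
im=robot.read_camera("side"); cv2.imwrite("pics/side5.png",cv2.resize(im[60:360,180:400,::-1],None,fx=2.5,fy=2))
```

```text
9.675 [ 0.06   0.964  1.759  1.108  1.578 -1.192] [0.4945 0.3093 0.0968] 0.5826659348026093 [ 0.36967215 -0.74281642 -2.28968079]
[2.17, 0.4, -0.04] [0.0, 0.0, 0.1] n=0.4
[2.67, 0.49, -0.04] [0.0, 0.0, 0.1] n=0.1
```

View pics/side5.png

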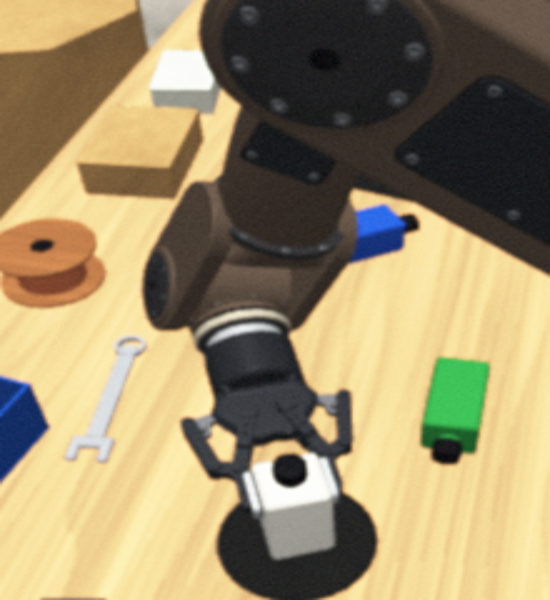

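Request:
{"fn": "move_arm", "kwargs": {"targets": [{"xyz":[0.8,0.15,0],"rotation":[0,0,0],"fingers":0.2},{"xyz":[1.5,0.27,0],"rotation":[0,0,0],"fingers":0.2},{"xyz":[2,0.37,0],"rotation":[0,0,0],"fingers":0.2},{"xyz":[2.2,0.4,0],"rotation":[0,0,0],"fingers":0.2},{"xyz":[2.2,0.4,0],"rotation":[0,0,0],"fingers":0.2}]}}

```text
clock: 10.35
position: [0.4945, 0.3094, 0.0744]
ee_rot: [-0.515, 1.489, 0.246]
contact_force: [0.1, 0.4, -3.0]
width: 0.579
```

Request:
{"fn": "move_arm", "kwargs": {"targets": [{"xyz":[0.1,0,0],"rotation":[0,0,0],"fingers":0.2},{"xyz":[0.2,0,0],"rotation":[0,0,0],"fingers":0.2},{"xyz":[0.2,0,0],"rotation":[0,0,0],"fingers":0.2}]}}

```text
clock: 10.72
position: [0.4947, 0.3091, 0.0729]
ee_rot: [-0.515, 1.488, 0.247]
contact_force: [-0.5, -0.9, 1.4]
width: 0.573
```

Request:
{"fn": "move_arm", "kwargs": {"targets": [{"xyz":[0.1,0,0],"rotation":[0,0,0],"fingers":0.2},{"xyz":[0.1,0,0],"rotation":[0,0,0],"fingers":0.2}]}}

```text
clock: 10.98
position: [0.4947, 0.309, 0.0729]
ee_rot: [-0.513, 1.488, 0.249]
contact_force: [-1.7, -0.4, 7.0]
width: 0.577
```

Run:
```python
from bench import robot
from k import *
s=robot.sense(); print(s['clock'],s['position'].round(4),s['contact_force'],s['torque'])
cam=robot.camera_params("side")
im=robot.read_camera("side")[:,:,::-1].copy()
big=cv2.resize(im[220:370,230:370],None,fx=5,fy=4)
# expected upright bottle edges
bx=R.from_euler('Z',-55,degrees=True).apply(dc); by=np.array([-bx[1],bx[0],0])
for sx,sy in ((1,1),(1,-1),(-1,1),(-1,-1)):
    c=s['position']*[1,1,0]+.025*(sx*bx+sy*by)
    P=proj(cam,[c+[0,0,.004],c+[0,0,.1]]); P=((P-[230,220])*[5,4]).astype(int); cv2.line(big,tuple(P[0].tolist()),tuple(P[1].tolist()),(0,0,255),1)
cv2.imwrite("pics/side6.png",big)
```

```text
10.975 [0.4947 0.309  0.0729] [-1.74300135 -0.38400907  6.9646073 ] [0.32028208 0.1244828  0.23031204]
```

View pics/side6.png

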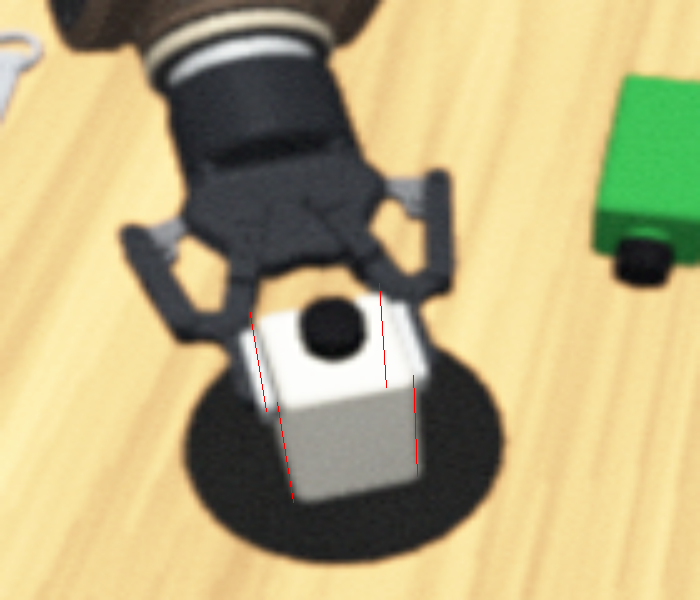

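Request:
{"fn": "move_arm", "kwargs": {"targets": [{"xyz":[0,0,0],"rotation":[0,0,0],"fingers":0.65},{"xyz":[0,0,0],"rotation":[0,0,0],"fingers":0.75},{"xyz":[0,0,0],"rotation":[0,0,0],"fingers":0.9},{"xyz":[0,0,0],"rotation":[0,0,0],"fingers":1},{"xyz":[0,0,0],"rotation":[0,0,0],"fingers":1},{"xyz":[0,0,0],"rotation":[0,0,0],"fingers":1}]}}

```text
clock: 11.78
position: [0.4947, 0.309, 0.0728]
ee_rot: [-0.514, 1.488, 0.249]
contact_force: [-0.1, -0.4, -0.3]
width: 0.998
```

Run:
```python
from bench import robot
from k import *
s=robot.sense(); print(s['clock'],s['position'].round(4),s['contact_force'],s['width'])
im=robot.read_camera("side")[:,:,::-1]
cv2.imwrite("pics/side7.png",cv2.resize(im[220:370,230:370],None,fx=5,fy=4))
```

```text
11.775 [0.4947 0.309  0.0728] [-0.13230472 -0.41889293 -0.26859971] 0.9979786482939096
```

View pics/side7.png

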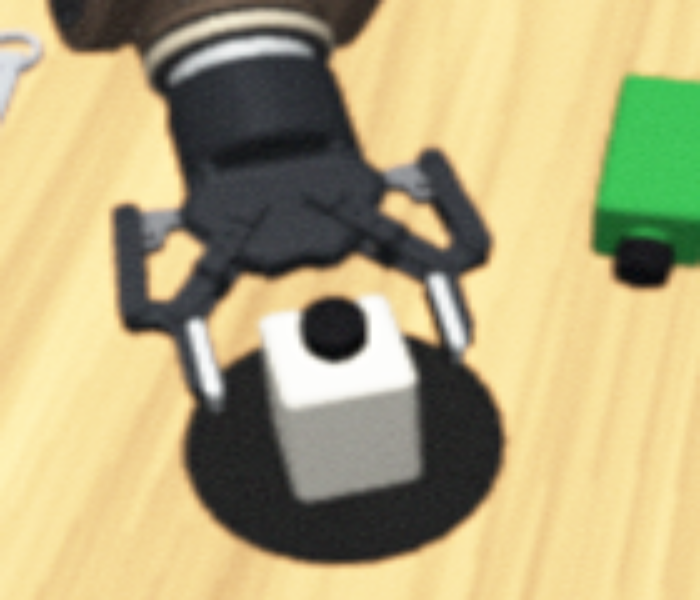

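Request:
{"fn": "move_arm", "kwargs": {"targets": [{"xyz":[-0.5,-1.5,0],"rotation":[0,0,0],"fingers":1},{"xyz":[-1,-3.5,0],"rotation":[0,0,0],"fingers":1},{"xyz":[-2,-5.5,0],"rotation":[0,0,0],"fingers":1},{"xyz":[-5,-7,0],"rotation":[0,0,0],"fingers":1},{"xyz":[-9,-8,0],"rotation":[0,0,0],"fingers":1},{"xyz":[-13,-9,0],"rotation":[0,0,0],"fingers":1},{"xyz":[-13,-9,0],"rotation":[0,0,0],"fingers":1},{"xyz":[-13,-9,0],"rotation":[0,0,0],"fingers":1},{"xyz":[-13,-9,0],"rotation":[0,0,0],"fingers":1}]}}

```text
clock: 12.95
position: [0.5256, 0.2503, 0.2157]
ee_rot: [-0.513, 1.49, 0.249]
contact_force: [-0.2, -0.1, -0.1]
width: 0.998
```

Run:
```python
from bench import robot
from k import *
s=robot.sense(); print(s['clock'],s['position'].round(4),s['contact_force'],s['dq'].round(3))
cam=robot.camera_params("side"); 
im=robot.read_camera("side")[:,:,::-1]; cv2.imwrite("pics/side8.png",im)
for t in ("square_bottle","mat","round_bottle"):
    for d in robot.cut_out("side",t): print(t,round(d['conf'],2),d['location'],ray(cam,np.argwhere(d['mask'])[:,::-1].mean(0),{'mat':.004}.get(t,.06)).round(3))
```

```text
12.95 [0.5256 0.2503 0.2157] [-0.15006889 -0.07834448 -0.06694529] [ 0.005  0.004 -0.002  0.001 -0.     0.001]
square_bottle 0.93 [178.2, 320.8] [[ 0.527 -0.09   0.06 ]]
square_bottle 0.67 [322.4, 301.8] [[0.492 0.313 0.06 ]]
square_bottle 0.61 [262.3, 361.9] [[0.394 0.162 0.06 ]]
mat 0.66 [344.1, 300.9] [[0.491 0.321 0.004]]
round_bottle 0.96 [130.2, 343.8] [[ 0.509 -0.305  0.06 ]]
```

View pics/side8.png

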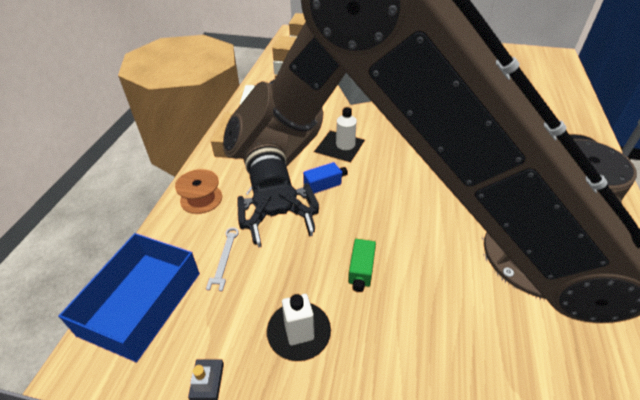

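The white bottle stands on the mat at pixel (322,301) with the gripper clear of it. The round bottle at (130,344) hasn't moved.

```bash
python3 -c "
from bench import robot
print(robot.job_done())"
```

```text
the job is handed in; nothing more can be done
None
```

The white square bottle is standing upright, cap up, on the round drip mat. It is released, the arm is clear of everything, and I handed the job in at about 13 s.

**What I did:** I gripped the bottle across its two vertical sides and lifted it. I then turned it 90° upright with a 55° yaw and lowered it until the force showed contact with the mat. After opening the fingers I backed the gripper off. My first approach, tilted 30°, ran into the wrist's joint limit, so I switched to a 10° tilt before gripping.

**Last checks (side camera only):**
- **Square bottle:** it measures (0.492, 0.313) against the mat centre found at the start, (0.495, 0.3075). That is about 6 mm off, with 32 mm allowed. The expected upright edges lined up with the picture just before release, and it stood the same way afterwards.
- **Round bottle:** it measures (0.509, -0.305), unchanged from the start, and is still upright.
- **Force:** the tool force is about zero, so the robot is touching nothing.
- **One disagreement:** the last mat reading, (0.491, 0.321), is off from the first. The bottle hides part of the mat in that view, so I trusted the earlier reading.
- **Not checked:** I did not look with the top camera at the end; the arm had been blocking its view of the mat during the placement.

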